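# Tip the two donated cartons flat into their taped bays

## Robot

A 6-joint arm with a two-finger parallel gripper is mounted at the origin on the work surface. World frame = base frame: x ahead of the robot, y to its left, z up, the work surface at z = 0. Lengths are in m, angles in rad, forces in N, time in s.
With the tool pointing down it reaches from about 0.275 to 0.975 m from the base axis. Payload 8.4 kg.
Tool frame: the origin (TCP) lies midway between the tips of the shut fingers; the grasp point (between the pads) lies 19 mm behind it; z points along the fingers, x is the direction in which the jaws open and shut, and the axes are right-handed (so a half turn about z gives the same grasp; the last joint's range is limited). The gripper opens to 92 mm and grips with 3 to 60 N. Pads are 20 mm wide; open, the fingers measure 128 mm over their backs; the gripper's body (75 mm by 189 mm) begins 69 mm behind the grasp point.
Start: joints at [1.346, 0.353, 1.633, -0, 1.155, -0.002], TCP at [0.138, 0.61, 0.215] pointing down, gripper open.
Joint ranges: [-2.63, 2.63], [-0.92, 2.1], [0.06, 2.66], [-1.3, 4.44], [0, 2.69], [-3.02, 3.02]. Speed limits (rad/s): [2.22, 2.22, 2.79, 3.14, 3.14, 3.14].

## Interface

Orientations are given as [roll, pitch, yaw] about the fixed x, y, z axes, in that order (R = Rz(yaw) Ry(pitch) Rx(roll)).
In Python, from workcell import monitor, imaging, order, nets gives the robot as it stands. The module is installed in compiled form; this text tells all that it offers.
- The arm moves only by the tool drive_tool, never from a script. Its argument "rows" is text: rows parted by semicolons, each of 4 numbers parted by spaces: the shift along the world's x, y, z in cm, then the turn about the world's z in degrees. In form: dx dy dz yaw; .... A call has 1 to 8 rows; each row shifts and turns the pose as measured when the row begins; what a row does not reach is not made up. A row lasts 1/12 s, in which the tool goes at most 41.7 mm and 7.16 degrees, less where a joint would pass 70% of its speed; a pose out of reach is approached as far as the arm can. A call with a gripper value outside its range is refused whole. "gripper" is the opening, from -1 (shut) to 1 (fully open), so that 0 is half open, set as the call begins (left out, the last holds). The fingers move at their own pace and stop on an object; the grip force is fixed at half the most. Time passes only in rows, so rows that do not move let the fingers close. It gives the time, the measured TCP pose, the force and the opening at its end, in the units of the state.
- monitor.sense(): the state, without advancing time (a new reading comes with each control period).
- imaging.grab_frame(name): name is "scene" or "top" or "wrist"; returns the picture (480x640x3 uint8, red, green, blue); there is no depth.
- imaging.camera_params(name): a dict with "camera_matrix" (3x3 intrinsics, pixels), "rvec" (rotation vector, rad) and "tvec" (3), from world to camera coordinates, as OpenCV has them; the wrist camera has in their place "hand_eye" (4x4, takes a point from camera to tool coordinates, whose origin is the TCP and whose axes are the tool frame's). Camera axes: x right, y down, z forward; pixel columns grow to the right and rows downward; lengths in m; the calibration is good to about 2 mm. The wrist camera is an equidistant fisheye: a pixel r from the principal point sees the ray r / f radians off the axis. A picture is of the moment at which its call begins: read the wrist's pose just before it. camera_params takes no time and is no camera call.
- order.hand_in(): hands the job in, once; it reports no verdict.
Trained networks look in the newest picture that a camera, given by its name, has taken for a name from the list of things; names that differ only in an ending like _2 or _b are one class to them, and where a whole thing is asked for, a point or a joint stands for the part that bears it (a point fixed in the world has none). Each returns a list of dicts, best first, with "confidence" (0 to 1); they miss things now and then, are a little off and sometimes report something else, mostly with a low value. They report only what shows in the picture. A call takes as long as a camera call.
- nets.silhouettes(camera, label): "region" (480x640 bool, what is visible of it).
- nets.place_of(camera, label): "position" ([x, y, z] in m, in world coordinates, good to about 4 mm: a listed point, or the origin of a listed thing).
The state is a dict: "time": time; "joints": joint angles; "qd": joint speeds; "joint_efforts": joint torques, N m; "position": TCP position; "tcp_rot": TCP orientation; "wrist_force": force on the tool from outside, world axes, zero at the start; "ft_torque": the same for the moment, N m; "finger_gap": finger opening in m.
Only numpy, scipy, OpenCV 4.12 (cv2) and the standard library are available. Lean on these libraries where they do the work, as an engineer would, in place of code of your own. Each camera call takes 0.05 s, during which the arm holds its last target.

## Task

Two cartons with an orange sticker, one brown and one blue, stand on end at the near ends of two taped bays on the sorting table, stickers facing away from the bays. Tip each one over forwards by pushing high on its sticker side with the fingertips, so that it lands lying flat in its own bay, sticker up and wholly inside the outer edge of the yellow tape. Do not lift or carry the cartons, and leave the white carton and everything else on the table where it is.

Things in the scene. Friction and masses are not known exactly. Their poses are not given: they have to be found in the camera images.
- bay_left_centre (a point): Centre of the left bay, on the top of a fixed black mat 3 mm thick: a rectangle of yellow tape 12 mm wide, 240 mm along x by 144 mm along y over the outer edges of the tape; +x points from the near end, where the carton stands, to the far end, the way the carton is to fall. The mat reaches 60 mm nearer than the near tape line.
- carton_left: Closed rigid kraft-brown carton, loose, about 0.22 kg, on end across the near tape line of the left bay, square to it within 3 degrees: 50 mm thick (x), 90 wide (y), 180 tall (z). Origin: centre of its underside. +x points into the bay; the -x face has a round orange sticker. A low push slides it; a high one tips it over its front bottom edge, and past about 50 mm of push it falls by itself.
- carton_left_bl (a point): Bottom left corner of the sticker face of the kraft-brown carton (left is its +y side, as it stands).
- carton_left_br (a point): Bottom right corner of the sticker face of the kraft-brown carton (left is its +y side, as it stands).
- carton_left_tl (a point): Top left corner of the sticker face of the kraft-brown carton (left is its +y side, as it stands).
- carton_left_tr (a point): Top right corner of the sticker face of the kraft-brown carton (left is its +y side, as it stands).
- carton_left_foot (a point): Middle of the front bottom edge of the kraft-brown carton (opposite the sticker), over which it tips; stays down on the mat while it tips.
- bay_right_centre (a point): Centre of the right bay, on the top of a fixed black mat 3 mm thick: a rectangle of yellow tape 12 mm wide, 210 mm along x by 134 mm along y over the outer edges of the tape; +x points from the near end, where the carton stands, to the far end, the way the carton is to fall. The mat reaches 60 mm nearer than the near tape line.
- carton_right: Closed rigid blue carton, loose, about 0.17 kg, on end across the near tape line of the right bay, square to it within 3 degrees: 45 mm thick (x), 80 wide (y), 150 tall (z). Origin: centre of its underside. +x points into the bay; the -x face has a round orange sticker. A low push slides it; a high one tips it over its front bottom edge, and past about 45 mm of push it falls by itself.
- carton_right_bl (a point): Bottom left corner of the sticker face of the blue carton (left is its +y side, as it stands).
- carton_right_br (a point): Bottom right corner of the sticker face of the blue carton (left is its +y side, as it stands).
- carton_right_tl (a point): Top left corner of the sticker face of the blue carton (left is its +y side, as it stands).
- carton_right_tr (a point): Top right corner of the sticker face of the blue carton (left is its +y side, as it stands).
- carton_right_foot (a point): Middle of the front bottom edge of the blue carton (opposite the sticker), over which it tips; stays down on the mat while it tips.
- plain_carton: White carton without an orange sticker, 45 x 60 mm, 130 mm tall, loose, standing between the bays at the far end; origin at the centre of its underside. To be left standing.
- jar: Amber jar with a red cap, 54 mm across, 75 mm tall, between the bays; origin at the centre of its underside.
- tape_roll: Roll of yellow tape lying flat, 84 mm across, 24 mm high, in front of the robot; origin at the centre of its underside.
- screwdriver: Screwdriver with a green handle lying on the table at the left, about 200 mm long; origin under its middle.
- cup: Blue cup without a handle, 70 mm across, 90 mm tall, beyond the white carton; origin at the centre of its underside.
- oil_can: White plastic bottle with a green label, 60 mm across, 120 mm tall, at the right; origin at the centre of its underside.

How it is judged:
At the end, for the whole second after the job is handed in: Both stickered cartons lie flat (within 6 degrees) and still on their mats, sticker up, the four corners of the sticker face within the outer edge of their own bay's tape (2 mm allowance); all else is within 20 mm of its start and what stood still stands (x of carton_left_bl in the frame of bay_left_centre between -0.122 and 0.122 m and y of carton_left_bl in the frame of bay_left_centre between -0.074 and 0.074 m and x of carton_left_br in the frame of bay_left_centre between -0.122 and 0.122 m and y of carton_left_br in the frame of bay_left_centre between -0.074 and 0.074 m and x of carton_left_tl in the frame of bay_left_centre between -0.122 and 0.122 m and y of carton_left_tl in the frame of bay_left_centre between -0.074 and 0.074 m and x of carton_left_tr in the frame of bay_left_centre between -0.122 and 0.122 m and y of carton_left_tr in the frame of bay_left_centre between -0.074 and 0.074 m and angle between each of carton_left, carton_right's own x axis and vertical above 3.0416 rad and linear speed of each of carton_left, carton_right below 0.02 m/s and height (world z) of each of carton_left_foot, carton_right_foot below 0.012 m and x of carton_right_bl in the frame of bay_right_centre between -0.107 and 0.107 m and y of carton_right_bl in the frame of bay_right_centre between -0.069 and 0.069 m and x of carton_right_br in the frame of bay_right_centre between -0.107 and 0.107 m and y of carton_right_br in the frame of bay_right_centre between -0.069 and 0.069 m and x of carton_right_tl in the frame of bay_right_centre between -0.107 and 0.107 m and y of carton_right_tl in the frame of bay_right_centre between -0.069 and 0.069 m and x of carton_right_tr in the frame of bay_right_centre between -0.107 and 0.107 m and y of carton_right_tr in the frame of bay_right_centre between -0.069 and 0.069 m and angle between each of plain_carton, jar, cup, oil_can's own z axis and vertical below 0.1 rad and distance of each of plain_carton, jar, tape_roll, screwdriver, cup, oil_can from where it was at the start of the episode below 0.02 m); the robot touches nothing.
It fails at once if the kraft-brown carton is lifted, or tipped some other way, so that its front bottom edge rises more than 20 mm off the mat (height (world z) of carton_left_foot above 0.023 m).
It fails at once if the blue carton is lifted, or tipped some other way, so that its front bottom edge rises more than 20 mm off the mat (height (world z) of carton_right_foot above 0.023 m).
It fails at once if the white carton or another thing that is no part of the job is shifted by more than 20 mm or knocked over ((distance of plain_carton from where it was at the start of the episode above 0.02 m or angle between plain_carton's own z axis and vertical above 0.5 rad) or (distance of jar from where it was at the start of the episode above 0.02 m or angle between jar's own z axis and vertical above 0.5 rad) or distance of any of tape_roll, screwdriver from where it was at the start of the episode above 0.02 m or (distance of cup from where it was at the start of the episode above 0.02 m or angle between cup's own z axis and vertical above 0.5 rad) or (distance of oil_can from where it was at the start of the episode above 0.02 m or angle between oil_can's own z axis and vertical above 0.5 rad)).
It also fails if it takes over 50 s, if anything falls off the work surface, if the arm or the gripper's body presses on something with over 40 N, if the wrist force passes 120 N, or if a joint passes its speed limit or range.

## Working session

There is one attempt and no reset: what is moved stays moved. The work goes in short steps, Python scripts to look and compute and a tool call to move; the robot and the scene stay as the last step left them, time stands still between calls to the robot, and variables do not carry over. Pictures are saved under pics/ and viewed, and the job is handed in when it is done.

Besides the shell and the picture viewer there is one more tool, called after "Call:" in YAML: its name, and indented under it one key for each argument. drive_tool: Moves the arm, as the interface text tells. Its arguments: {"type":"object","properties":{"rows":{"type":"string"},"gripper":{"type":"number"}},"required":["rows"]}

```bash
mkdir -p pics; python3 - <<'E'
from workcell import monitor, imaging, nets
import cv2,numpy as np
print(monitor.sense())
for c in ["scene","top"]:
    im=imaging.grab_frame(c); cv2.imwrite(f"pics/{c}0.png",im[:,:,::-1])
for l in ["bay_left_centre","carton_left","carton_left_bl","carton_left_br","carton_left_tl","carton_left_tr","carton_left_foot","bay_right_centre","carton_right","carton_right_bl","carton_right_br","carton_right_tl","carton_right_tr","carton_right_foot","plain_carton","jar","tape_roll"]:
    for c in ["top","scene"]:
        print(l,c,[(np.round(d["position"],4).tolist(),round(d["confidence"],2)) for d in nets.place_of(c,l)][:3])
print(monitor.sense()["time"])
E
```

```text
{'time': 0.0, 'joints': array([ 1.34559412e+00,  3.53644265e-01,  1.63411113e+00, -2.68886885e-05,
        1.15518798e+00, -2.38279356e-03]), 'qd': array([-0.0001342 ,  0.00072556,  0.0015502 , -0.00122175, -0.00046627,
        0.00186499]), 'joint_efforts': array([-1.10825431e-04, -5.93871760e+01, -3.34205031e+01,  6.96689682e-02,
        2.36833259e-02, -1.05438762e-04]), 'position': array([0.13800343, 0.60908081, 0.21387596]), 'tcp_rot': array([3.14157129e+00, 1.35078198e-03, 1.34798777e+00]), 'wrist_force': array([-0.51624623, -0.66591464, -0.15185517]), 'ft_torque': array([-0.02788092,  0.06790168, -0.02734038]), 'finger_gap': 0.09192408515165597}
bay_left_centre top [([0.5124, 0.2993, 0.0035], 0.83), ([0.6245, -0.0008, 0.0021], 0.19)]
bay_left_centre scene [([0.5145, 0.2986, 0.0016], 0.79)]
carton_left top [([0.4406, 0.2062, 0.0004], 0.69)]
carton_left scene [([0.4409, 0.2016, 0.0029], 0.96), ([0.4901, -0.1738, 0.002], 0.63)]
carton_left_bl top [([0.3923, 0.2146, 0.0048], 0.91), ([0.5112, 0.2976, 0.0046], 0.35)]
carton_left_bl scene []
carton_left_br top [([0.4612, 0.1614, 0.00
[... 1206 characters left out ...]
)]
carton_right_tl scene [([0.4939, -0.1732, 0.1547], 0.56)]
carton_right_tr top [([0.4503, -0.244, 0.1524], 0.84)]
carton_right_tr scene [([0.4498, -0.2388, 0.1568], 0.67)]
carton_right_foot top [([0.5081, -0.2363, -0.0015], 0.82), ([0.6258, 0.0006, 0.0042], 0.17)]
carton_right_foot scene [([0.5045, -0.2344, 0.0028], 0.96), ([0.4037, 0.0051, -0.0054], 0.45)]
plain_carton top [([0.6253, -0.0023, 0.0029], 0.81), ([0.4913, -0.1726, 0.1563], 0.44), ([0.4494, -0.2432, 0.1559], 0.34)]
plain_carton scene [([0.623, -0.0049, 0.0009], 0.67)]
jar top []
jar scene [([0.5337, 0.0095, -0.0013], 0.7)]
tape_roll top [([0.4055, 0.0095, -0.0031], 0.86)]
tape_roll scene [([0.4042, 0.0041, -0.0033], 0.61)]
1.8
```

View pics/top0.png

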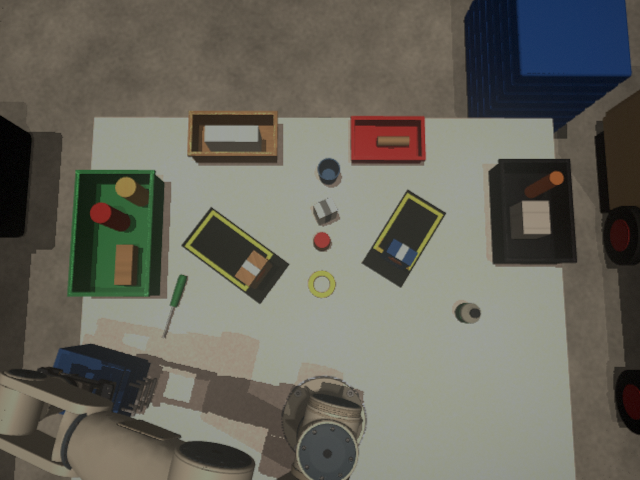

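View pics/scene0.png

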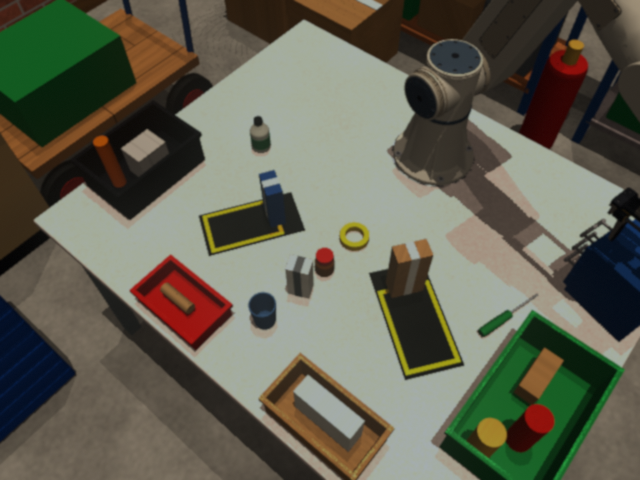

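```bash
python3 - <<'E'
import numpy as np
def ax(l,r):
    d=np.array(l)-np.array(r); return np.degrees(np.arctan2(d[1],d[0]))-90
def show(n,tl,tr,bay,foot,org):
    a=ax(tl,tr);t=np.radians(a);R=np.array([[np.cos(t),np.sin(t)],[-np.sin(t),np.cos(t)]])
    m=(np.array(tl)+tr)/2
    print(n,'yaw',a,'mid',m,'width',np.hypot(*(np.array(tl)-tr)),'bay in carton',R@(np.array(bay)-m),'foot',R@(np.array(foot)-m),'org',R@(np.array(org)-m))
show('L',np.mean([[.3923,.2146],[.3843,.2096],[.3908,.2151]],0),np.mean([[.4612,.1614],[.4679,.16],[.4614,.161],[.4627,.1583]],0),[.5135,.299],[.4547,.2276],[.4408,.204])
show('R',np.mean([[.4921,-.171],[.4916,-.1726],[.4919,-.174],[.4939,-.1732]],0),np.mean([[.4494,-.2428],[.4493,-.2453],[.4503,-.244],[.4498,-.2388]],0),[.574,-.2667],[.5063,-.2353],[.4918,-.2202])
E
```

```text
L yaw 54.4885166511431 mid [0.42621667 0.1866375 ] width 0.09111394003907661 bay in carton [ 0.14216291 -0.00578099] foot [0.04988844 0.00060832] org [ 0.02260402 -0.00178553]
R yaw -31.359182800922248 mid [ 0.4710375 -0.2077125] width 0.08200400142675965 bay in carton [0.1186191  0.00321112] foot [ 0.04446799 -0.00520691] org [0.02422806 0.00014149]
```

The networks' points agree with the given sizes: widths are 91 and 82 mm, feet about 50 and 45 mm ahead of the sticker faces. In the top view the brown carton is at about (252,268) and the blue one at about (400,250). I'm moving behind the brown carton first.

Call:
drive_tool:
  rows: "1.6 -2.9 0.3 -7; 1.6 -2.9 0.3 -7; 1.6 -2.9 0.3 -7; 1.6 -2.9 0.3 -7; 1.6 -2.9 0.3 -7; 1.6 -2.9 0.3 -7; 1.6 -2.9 0.3 -7; 1.6 -2.9 0.3 -7"
  gripper: -0.3

```text
time: 2.47
position: [0.2664, 0.3729, 0.2382]
tcp_rot: [-3.14, -0.002, 0.351]
wrist_force: [0.9, -0.0, 0.5]
finger_gap: 0.0411
```

Call:
drive_tool:
  rows: "1.6 -2.9 0 -7; 1.6 -2.9 0 -7; 1.6 -2.9 0 -7; 1.6 -2.9 0 -7; 1.6 -2.9 0 -7; 1.6 -2.9 0 -7; 1.6 -2.9 0 -7; 0 0 0 -7"

```text
time: 3.13
position: [0.3842, 0.1559, 0.2412]
tcp_rot: [-3.135, -0.009, -0.652]
wrist_force: [0.3, 1.4, -0.2]
finger_gap: 0.0321
```

Call:
drive_tool:
  rows: "0.9 -0.8 0 1; 0 0 0 0; 0 0 -2.5 0; 0 0 -2.5 0; 0 0 -2 0; 0 0 0 0; 0 0 0 0"

```text
time: 3.72
position: [0.3949, 0.1465, 0.1716]
tcp_rot: [-3.13, -0.012, -0.651]
wrist_force: [0.3, 0.8, 0.6]
finger_gap: 0.032
```

```bash
python3 - <<'E'
from workcell import monitor, imaging, nets
import cv2,numpy as np
s=monitor.sense();print(s["time"],s["position"],s["tcp_rot"],s["wrist_force"],s["joints"])
for c in ["scene","wrist"]:
    im=imaging.grab_frame(c); cv2.imwrite(f"pics/{c}1.png",im[:,:,::-1])
m=np.array([.4262,.1866]);t=np.radians(54.5)
d=s["position"][:2]-m
print("along",d@[np.cos(t),np.sin(t)],"lat",d@[-np.sin(t),np.cos(t)])
E
```

```text
3.7167 [0.39493517 0.14650321 0.17155859] [-3.13001847 -0.01155791 -0.6514814 ] [0.25472558 0.77039391 0.55061725] [ 0.35470485  0.07489669  2.10181989 -0.00439252  0.94891832  1.0086498 ]
along -0.05079899296135323 lat 0.0021688565881170276
```

View pics/scene1.png

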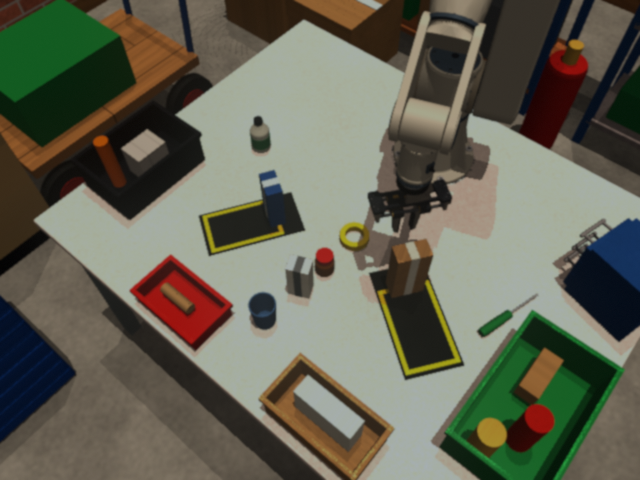

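View pics/wrist1.png

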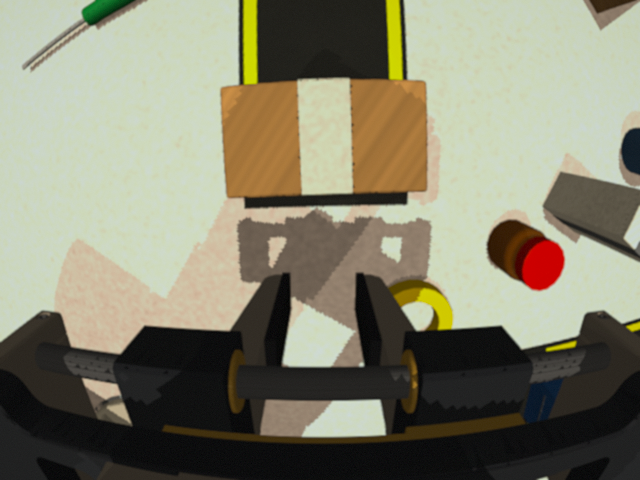

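The fingers are centred on the brown carton: its middle is at column 324 and theirs is at 322. Pushing now.

Call:
drive_tool:
  rows: "0.58 0.81 -0.5 1; 0.58 0.81 -0.2 1; 0.58 0.81 0 0; 0.4 0.57 0 0; 0.4 0.57 0 0; 0.4 0.57 0 0; 0.4 0.57 0 0"

```text
time: 4.4
position: [0.4345, 0.2004, 0.1688]
tcp_rot: [-3.123, -0.016, -0.612]
wrist_force: [0.7, -0.3, -0.7]
finger_gap: 0.0322
```

```bash
python3 - <<'E'
from workcell import monitor, imaging, nets
import cv2,numpy as np
ims=[imaging.grab_frame(c) for c in ["scene","wrist"]]
cv2.imwrite("pics/b2.png",cv2.resize(np.vstack([ims[0][120:420,150:600],ims[1][0:300,100:550]]),(450,600))[:,:,::-1])
print(monitor.sense()["wrist_force"])
for l in ["carton_left_foot","carton_left_br","carton_left_tl"]:
  for c in ["scene","wrist"]:print(l,c,[(np.round(d["position"],4).tolist(),round(d["confidence"],2)) for d in nets.place_of(c,l)][:2])
E
```

```text
[-0.85118969 -0.43255315 -0.24356629]
carton_left_foot scene [([0.4534, 0.2274, 0.0024], 0.64), ([0.538, 0.008, -0.0027], 0.27)]
carton_left_foot wrist []
carton_left_br scene [([0.4691, 0.1593, 0.0108], 0.8)]
carton_left_br wrist [([0.4089, 0.241, 0.1906], 0.49), ([0.7519, -0.0129, 0.0021], 0.26)]
carton_left_tl scene [([0.4056, 0.2368, 0.1861], 0.63), ([0.4968, -0.1708, 0.1577], 0.62)]
carton_left_tl wrist [([0.4094, 0.2381, 0.1906], 0.67)]
```

View pics/b2.png

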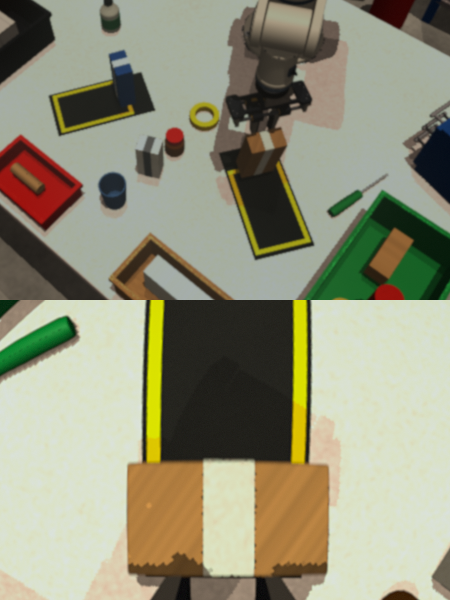

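The carton is tilting, and its foot hasn't moved from (0.453, 0.227). Continuing the push.

Call:
drive_tool:
  rows: "0.4 0.57 0 0; 0.4 0.57 0 0; 0.4 0.57 0 0; 0.4 0.57 0 0; 0 0 0 0; 0 0 0 0; 0 0 0 0"

```text
time: 5.38
position: [0.4518, 0.2246, 0.169]
tcp_rot: [-3.122, -0.016, -0.613]
wrist_force: [0.1, 0.1, -0.0]
finger_gap: 0.032
```

```bash
cat > look.py <<'E'
from workcell import monitor, imaging, nets
import cv2,numpy as np,sys
n,L=sys.argv[1],sys.argv[2]
ims=[imaging.grab_frame(c) for c in ["scene","wrist"]]
cv2.imwrite(f"pics/{n}.png",cv2.resize(np.vstack([ims[0][120:420,150:600],ims[1][0:300,100:550]]),(450,600))[:,:,::-1])
s=monitor.sense();print(s["time"],s["position"],s["wrist_force"])
E
python3 look.py b3 left
```

```text
5.4833 [0.45156853 0.22426481 0.16895035] [-0.4461748   0.06006684  0.26217745]
```

View pics/b3.png

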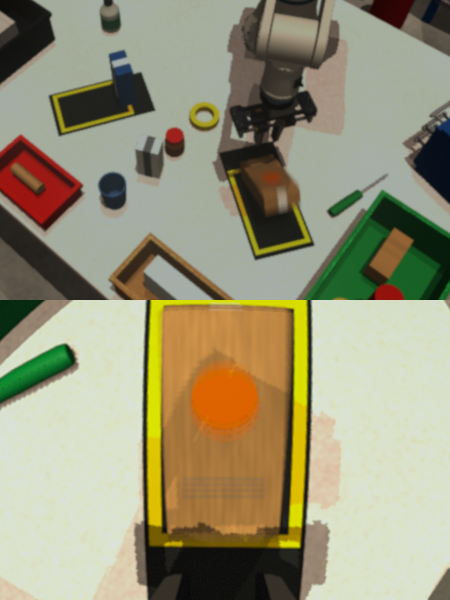

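The brown carton has just landed inside its bay. Next I move behind the blue one.

Call:
drive_tool:
  rows: "-0.2 -3.2 0.5 7; -0.2 -3.2 0.5 7; -0.2 -3.2 0.5 7; -0.2 -3.2 0.5 7; -0.2 -3.2 0.5 7; -0.2 -3.2 0.5 7; -0.2 -3.2 0 7; -0.2 -3.2 0 7"

```text
time: 6.15
position: [0.4347, -0.0189, 0.1986]
tcp_rot: [-3.122, -0.017, 0.314]
wrist_force: [0.2, -0.7, -0.9]
finger_gap: 0.032
```

Call:
drive_tool:
  rows: "-0.2 -3.2 0 7; -0.2 -3.2 0 7; -0.2 -3.2 0 7; -0.2 -2.8 0 7; 0 0 0 7; 0 0 0 0"

```text
time: 6.65
position: [0.4247, -0.1442, 0.1997]
tcp_rot: [-3.125, -0.018, 0.902]
wrist_force: [-0.2, -0.2, 0.4]
finger_gap: 0.0317
```

Call:
drive_tool:
  rows: "0.2 -1.9 0 3.5; 0.1 -1.9 0 3.4; 0 0 0 0; 0 0 -2 0; 0 0 -2 0; 0 0 -2 0; 0 0 0 0; 0 0 0 0"

```text
time: 7.32
position: [0.4273, -0.1796, 0.1392]
tcp_rot: [-3.126, -0.019, 0.993]
wrist_force: [0.3, 0.0, 0.4]
finger_gap: 0.0324
```

```bash
python3 look.py c1 r; python3 - <<'E'
from workcell import monitor
import numpy as np
s=monitor.sense();t=np.radians(-31.4);d=s["position"][:2]-np.array([.471,-.2077])
print(d@[np.cos(t),np.sin(t)],d@[-np.sin(t),np.cos(t)],s["tcp_rot"])
E
```

```text
7.4167 [ 0.42756676 -0.17988243  0.13977098] [-0.03575138 -0.88729158 -0.08031506]
-0.051565698970591586 0.0011145690378391998 [-3.12688015 -0.01914294  0.9948269 ]
```

View pics/c1.png

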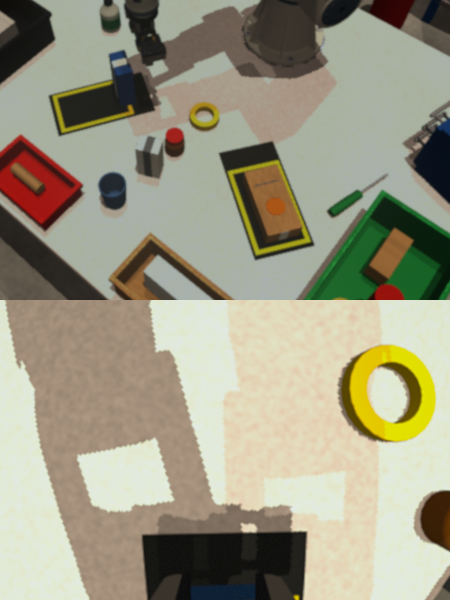

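The brown carton lies flat in its bay, sticker up. The blue carton is centred on the fingers at about column 222. Pushing.

Call:
drive_tool:
  rows: "0.85 -0.52 0 1; 0.85 -0.52 0 0.6; 0.85 -0.52 0 0; 0.6 -0.36 0 0; 0.6 -0.36 0 0; 0.6 -0.36 0 0; 0.6 -0.36 0 0"

```text
time: 8.0
position: [0.4848, -0.2134, 0.1443]
tcp_rot: [-3.134, -0.02, 1.024]
wrist_force: [0.1, 0.8, -0.1]
finger_gap: 0.0323
```

```bash
python3 look.py c2 r; python3 - <<'E'
from workcell import nets
import numpy as np
for l in ["carton_right_foot","carton_right_br","carton_right_bl","carton_right_tl"]:
  for c in ["scene"]:print(l,c,[(np.round(d["position"],4).tolist(),round(d["confidence"],2)) for d in nets.place_of(c,l)][:2])
E
```

```text
8.1 [ 0.48519202 -0.21363823  0.14425519] [-0.87336397 -0.28737789 -0.05556099]
carton_right_foot scene [([0.5063, -0.2328, 0.0052], 0.66)]
carton_right_br scene [([0.453, -0.2418, 0.0097], 0.88)]
carton_right_bl scene [([0.5725, -0.2727, 0.0092], 0.66)]
carton_right_tl scene [([0.5196, -0.1862, 0.1597], 0.81), ([0.5027, 0.2072, 0.0547], 0.16)]
```

View pics/c2.png

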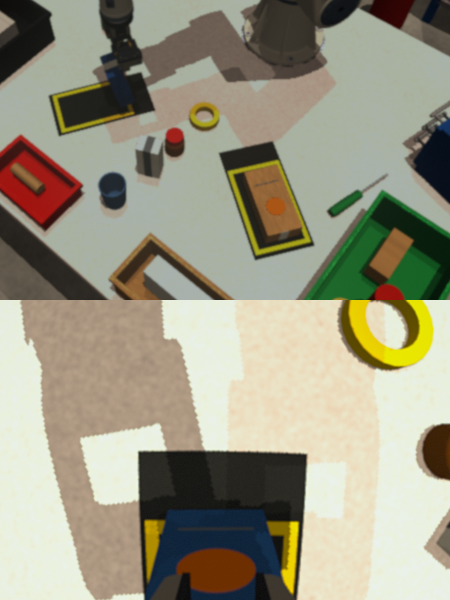

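The blue carton is tilting and its foot is still in place. Continuing the push.

Call:
drive_tool:
  rows: "0.6 -0.36 -0.2 0; 0.6 -0.36 -0.2 0; 0.6 -0.36 -0.1 0; 0.5 -0.3 0 0; 0 0 0 0; 0 0 0 0; 0 0 0 0; 0 0 0 0"

```text
time: 8.97
position: [0.5083, -0.2276, 0.1382]
tcp_rot: [-3.132, -0.02, 1.024]
wrist_force: [-0.6, -0.9, 0.7]
finger_gap: 0.0324
```

```bash
python3 look.py c3 r
```

```text
9.0667 [ 0.50826871 -0.22750433  0.13825912] [ 0.46670536  0.10755719 -0.02277464]
```

View pics/c3.png

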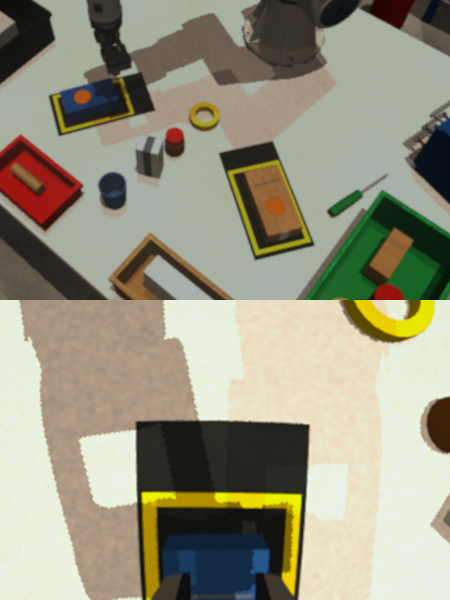

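Both cartons are down. I'll back off upward and toward the robot, then check.

Call:
drive_tool:
  rows: "0 0 3 0; 0 0 3 0; -2 1 2 0; -3 2 0 0; -3 2 0 0; -3 2 0 0; -2 2 0 0; 0 0 0 0"

```text
time: 9.73
position: [0.3718, -0.1342, 0.2206]
tcp_rot: [-3.132, -0.02, 1.023]
wrist_force: [0.9, -0.3, 0.4]
finger_gap: 0.0325
```

```bash
python3 - <<'E'
from workcell import monitor, imaging, nets
import cv2,numpy as np
t=imaging.grab_frame("top");s=imaging.grab_frame("scene")
cv2.imwrite("pics/d1.png",np.hstack([cv2.resize(t[180:310,170:460],(780,350),interpolation=cv2.INTER_CUBIC)])[:,:,::-1])
cv2.imwrite("pics/d2.png",cv2.resize(s[160:400,180:490],(775,600),interpolation=cv2.INTER_CUBIC)[:,:,::-1])
for side,Y,hx,hy in (("left",54.5,.122,.074),("right",-31.4,.107,.069)):
  for c in ("top","scene"):
    P={}
    for k in ("bl","br","tl","tr","foot"):
      r=nets.place_of(c,f"carton_{side}_{k}")
      if r: P[k]=(r[0]["position"],r[0]["confidence"])
    r=nets.place_of(c,f"bay_{side}_centre"); b=np.array([.5135,.299,.003] if side=="left" else [.574,-.2667,.003])
    print(side,c,[(np.round(x["position"],3),round(x["confidence"],2)) for x in r[:1]])
    a=np.radians(Y);R=np.array([[np.cos(a),np.sin(a),0],[-np.sin(a),np.cos(a),0],[0,0,1]])
    for k,(p,cf) in P.items(): print(k,np.round(R@(np.array(p)-b),3),round(cf,2))
for l in ["plain_carton","jar","tape_roll","cup","oil_can","screwdriver"]: print(l,[np.round(x["position"],3) for x in nets.place_of("scene",l)[:1]])
E
```

```text
left top [(array([0.511, 0.302, 0.006]), 0.77)]
bl [-0.083  0.049  0.051] 0.93
br [-0.085 -0.036  0.05 ] 0.64
tl [0.092 0.053 0.052] 0.79
tr [ 0.092 -0.04   0.05 ] 0.8
foot [-0.085  0.005  0.004] 0.71
left scene []
bl [-0.082  0.048  0.048] 0.91
br [-0.079 -0.045  0.051] 0.76
tl [0.098 0.049 0.048] 0.69
tr [ 0.094 -0.037  0.048] 0.93
foot [-0.083  0.007 -0.001] 0.83
right top [(array([ 0.574, -0.263,  0.003]), 0.95)]
bl [-0.071  0.04   0.049] 0.91
br [-0.072 -0.05   0.043] 0.86
tl [0.081 0.036 0.046] 0.76
tr [ 0.082 -0.044  0.046] 0.61
foot [-0.072 -0.004 -0.005] 0.83
right scene [(array([ 0.574, -0.273,  0.009]), 0.77)]
bl [-0.071  0.037  0.05 ] 0.9
br [-0.065 -0.048  0.046] 0.93
tl [0.081 0.039 0.048] 0.73
tr [ 0.079 -0.039  0.048] 0.66
foot [-0.072 -0.007  0.   ] 0.87
plain_carton [array([ 0.62 , -0.002,  0.001])]
jar [array([ 0.575, -0.272,  0.007])]
tape_roll [array([ 0.402,  0.004, -0.006])]
cup [array([ 0.752, -0.016, -0.002])]
oil_can [array([ 0.318, -0.439, -0.001])]
screwdriver [array([ 0.337,  0.467, -0.002])]
```

View pics/d1.png

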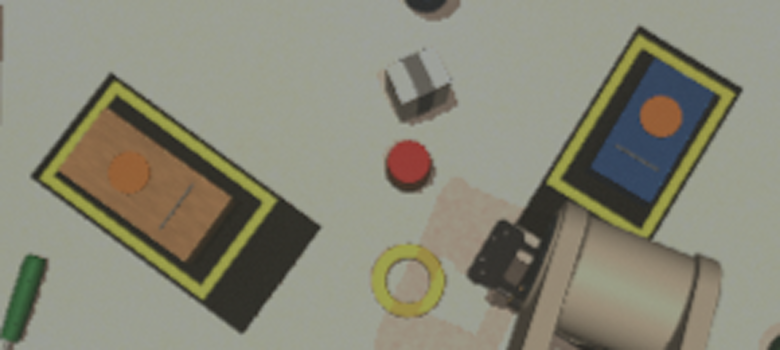

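View pics/d2.png

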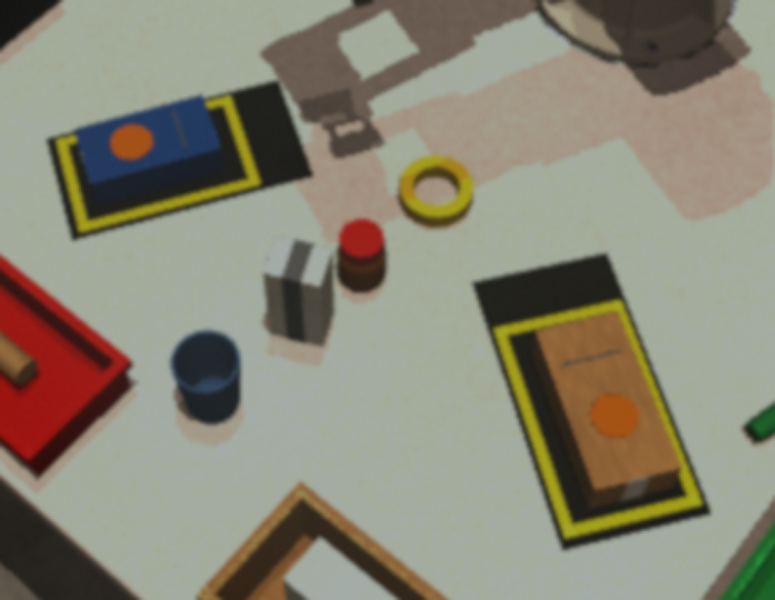

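All corners are at least 19 mm inside the limits, and the pictures show the other things where they were. Handing in.

```bash
python3 -c "
from workcell import order
print(order.hand_in())"
```

```text
the job is handed in; nothing more can be done
None
```

I tipped both cartons forwards by pushing high on their sticker sides with the fingertips, pulled the arm clear and handed the job in at about 12 s. `hand_in` gives no verdict.

- **Brown carton:** it lies flat, sticker up. Its corners measured within x −85 to +98 mm and y −45 to +53 mm of the bay centre (limits ±122 and ±74 mm).
- **Blue carton:** it lies flat, sticker up. Its corners measured within x −72 to +82 mm and y −50 to +40 mm (limits ±107 and ±69 mm).
- **How these were measured:** the figures use the bay centres from my first measurement and take each carton's own yaw as the bay's, which could be off by about 3 degrees (roughly 5 mm). Both front edges stayed down in every picture I took.
- **Everything else:** nothing else was touched as far as the pictures show. The white carton and tape roll measured within about 5 mm of the start. I had no start measurement for the cup, oil can and screwdriver. I compared the cup and screwdriver only by eye; the oil can was outside my final close-up pictures.

Some network readings disagreed:
- In the last check the jar was reported at the blue bay's centre. That is a false detection; both pictures show it standing in its place.
- The brown bay's centre was not found in the last scene picture.
- A bottom corner of the blue carton was placed at its bay's centre while it was tipping. I ignored that reading.

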